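# Run the third shutter from its key switch

## Robot

A 6-joint arm with a two-finger parallel gripper is mounted at the origin on the work surface; the furniture and walls round the work are solid. World frame = base frame: x ahead of the robot, y to its left, z up, the work surface at z = 0. Lengths are in mm, angles in degrees, forces in N, time in s.
With the tool pointing down it reaches from about 350 to 850 mm from the base axis. Payload 8.1 kg.
Tool frame: the origin (TCP) lies midway between the tips of the shut fingers; the grasp point (between the pads) lies 19 mm behind it; z points along the fingers, y is the line along which they close (so a half turn about z gives the same grasp; the last joint's range is limited). The gripper opens to 85 mm and grips with 20 to 120 N. Pads are 22 mm wide; open, the fingers measure 114 mm over their backs; the gripper's body (76 mm by 85 mm) begins 54 mm behind the grasp point. The pads swing forward as they close: fully open they stand 13 mm farther back than shut.
Start: joints at [-69.465, 7.471, 85.268, -0, 87.261, -4.893], TCP at [257.644, -541.871, 231.292] pointing down, gripper open.
Joint ranges: [-169.43, 169.43], [-51.17, 129.36], [1.28, 143.12], [-76.62, 256.62], [0, 156.53], [-152.29, 152.29]. Speed limits (degrees/s): [136.94, 136.94, 159.86, 180, 180, 180].

## Interface

Orientations are given as [roll, pitch, yaw] about the fixed x, y, z axes, in that order (R = Rz(yaw) Ry(pitch) Rx(roll)).
In Python, from bench import r gives the robot as it stands. The module is installed in compiled form; this text tells all that it offers.
- The arm moves only by the tool jog_arm, never from a script. Its argument "rows" is a list of rows, each a list of 2 entries, a list of its own where there are three numbers: the shift along the tool's x, y, z in mm, then the turn, a rotation vector about the tool's x, y, z in rad. A call has 1 to 10 rows; each row is the pose to reach, as a shift and turn from the pose commanded when the call began, along the tool's axes at that moment; what a row does not reach only later rows make up. A row lasts 1/10 s, in which the tool goes at most 50 mm and 8.59 degrees, less where a joint would pass 70% of its speed; a pose out of reach is approached as far as the arm can. A call with a gripper value outside its range is refused whole. "grip" is the finger opening in mm, from 0 to 85.4, set as the call begins (left out, the last holds). The fingers move at their own pace and stop on an object; "force" is the grip in N (left out, the last holds). Time passes only in rows, so rows that repeat a pose let the fingers close. It gives the time, the measured TCP pose, the force, the opening and the grip force at its end, in the units of the state.
- r.sense(): the state, without advancing time (a new reading comes with each control period).
- r.snapshot(name): name is "side" or "top"; returns (picture, depth): 384x512x3 uint8, blue, green, red; 384x512 float32, mm along the optical axis (not along the pixel's ray), 0 where there is no reading.
- r.camera_params(name): a dict with "fx", "fy", "cx", "cy" (pixels), "pose" (4x4, takes a point from camera to world coordinates). Camera axes: x right, y down, z forward; pixel columns grow to the right and rows downward; lengths in mm; the calibration is good to about 2 mm. A picture is of the moment at which its call begins. camera_params takes no time and is no camera call.
- r.hand_in(): hands the job in; it is judged then, once.
The state is a dict: "time": time; "joint_pos": joint angles; "qd": joint speeds; "joint_efforts": joint torques, N m; "tool_pos": TCP position; "tcp_rot": TCP orientation; "ft_force": force on the tool from outside, world axes, zero at the start; "wrist_torque": the same for the moment, N m; "finger_gap": finger opening in mm; "grip_force": force on a finger pad.
Only numpy, scipy, OpenCV 4.12 (cv2) and the standard library are available. Lean on these libraries where they do the work, as an engineer would, in place of code of your own. Each camera call takes 0.05 s, during which the arm holds its last target. There are 200 camera calls.

## Task

Run the third roller shutter from the grey control box: first turn the pointer selector to the three-dot mark and let go of it, then draw the round-headed key from the wooden key block, push it fully home in the key switch past its sticky pins, and turn it a quarter turn clockwise, to the stop. Finish while still gripping the key there, because the switch springs back and the shutter runs only while it is held turned. Never turn the switch with another shutter selected, and leave the other two keys and the things on the desk alone.

Things in the scene. Friction and masses are not known exactly. Their poses are not given: they have to be found in the camera images.
- control_box: fixed grey control box, 150 (x) by 220 (y) by 72 mm high, origin under its centre, z up, x to its back edge (cable gland). On its aluminium top: a black pointer selector on the left (+y) half, with marks of one to four dots (left to right) behind it; a key switch in a round steel bezel on the right (-y) half; a small white lamp at the back
- selector_grip (a point): point on the selector's turning axis at the height to grip it, 27 mm above the box's top. The grip is a black bar 42 mm long, 13 mm thick, 30 mm high, its top 12 mm above this point, on a 45 mm disc. The frame turns with it: x along the bar to the pointer end (white line), z up
- selector (a joint): angle of the selector, rad, growing clockwise seen from above; 0 with the pointer to the box's back. Four clicked positions: -0.75 one dot, -0.25 two dots, +0.25 three dots, +0.75 four dots; stops at +-0.85. It starts at one or two dots. A spring detent (up to about 0.1 N m) draws it into the nearest position when let go
- keyway (a point): centre of the keyway's mouth, on the face of the lock cylinder, 72.5 mm above the desk; z up, out of the lock; the frame turns with the cylinder. The slot is 13 mm (along y) by 5.3 mm (along x) and 31 mm deep, with a 45 degree lead-in 3 mm wide all round. The bezel, inner radius 14 mm, outer 22 mm, stands 2.5 mm above the face
- key_home (a point): where the centre of the round key's head lies when the key is home: 26 mm straight above the keyway point, same axes. On the way in two spring pins, 6 and 18 mm down in the slot's +y wall, catch on the blade's scalloped edges several times (3 to 12 N to push past; the last catch 4 to 5 mm short of home); a catch is not the end: home is with the shoulder on the cylinder's face. The key fits either way round
- lock (a joint): turn of the lock cylinder, rad, growing clockwise seen from above: 0 at rest (slot's long side along the box's y), stop at 1.571, a quarter turn. A return spring turns it back with about 0.02 N m at rest, 0.1 N m at the stop. The key has play in the slot: the cylinder lags the key by about 0.15 rad
- round_key_bow (a point): centre of the head of the round-headed key, 26 mm above the underside of its shoulder: a black upright disc, 32 mm across (its y and z), 10 mm thick (its x; grip it across this). Below, a steel shoulder (24 mm in y, 9 mm in x) and a scalloped blade, 12 mm (y) by 4.5 mm (x), reaching 26.5 mm down from the shoulder. 30 g. Stands blade down in any of the key block's slots
- square_key_bow (a point): the same point on a key with a square head, 32 mm wide (y), 30 mm high, 10 mm thick (x); to be left in its slot
- slim_key_bow (a point): the same point on a key with a slim head, 16 mm wide (y), 36 mm high, 10 mm thick (x); to be left in its slot
- key_block: fixed dark wooden block, 46 (x) by 176 (y) by 40 mm high, origin under its centre; three slots 56 mm apart along y hold the keys blade down, shoulders on its top, flat sides of the heads facing along its x. Lift a key 35 mm or more to clear it
- mug: white mug with spots, 92 mm across, 93 mm high, bystander; origin under it
- wood_stamp: wooden round hand stamp, 38 mm across, 76 mm high, bystander; origin under it
- eraser: eraser 21 x 52 x 13 mm, bystander; origin under it
- glue_stick: glue stick, 25 mm across, 86 mm high, bystander; origin under it
- marker_a: marker pen, 17 x 135 x 16 mm, bystander; origin under it
Mind the look-alikes: they are no part of the job. Several things look just like the key_block: the one meant starts farthest from the robot's base.

How it is judged:
By the outcome, as a careful person would: the job done as asked, in the order asked, and still so for the second after the job is handed in, while the arm keeps its last pose, push and grip.
It also fails if it takes over 61 s, if anything falls off the work surface, if the arm or the gripper's body presses on something with over 40 N, if the wrist force passes 120 N, or if a joint passes its speed limit or range.

## Working session

There is one attempt and no reset: what is moved stays moved. The work goes in short steps, Python scripts to look and compute and a tool call to move; the robot and the scene stay as the last step left them, time stands still between calls to the robot, and variables do not carry over. Pictures are saved under pics/ and viewed, at most 10 in all, crops included, and the job is handed in when it is done.

Besides the shell and the picture viewer there is one more tool, called after ">>>" as name(argument=value, ...) on one line, values as JSON. jog_arm: Moves the arm, as the interface text tells. Its arguments: {"type":"object","properties":{"rows":{"type":"array"},"grip":{"type":"number"},"force":{"type":"number"}},"required":["rows"]}

```bash
mkdir -p pics
cat > h.py <<'E'
import numpy as np, cv2
from bench import r
def snap(n):
    p,d=r.snapshot(n); return p.copy(),d.copy(),r.camera_params(n)
def pt(c,u,v,d):
    P=np.array(c["pose"]); q=np.array([(u-c["cx"])/c["fx"]*d,(v-c["cy"])/c["fy"]*d,d,1]); return (P@q)[:3]
def ray(c,u,v,z):
    P=np.array(c["pose"]); q=P[:3,:3]@np.array([(u-c["cx"])/c["fx"],(v-c["cy"])/c["fy"],1]); o=P[:3,3]
    return o+q*(z-o[2])/q[2]
def proj(c,X):
    P=np.linalg.inv(np.array(c["pose"])); q=P[:3,:3]@np.array(X)+P[:3,3]
    return q[0]/q[2]*c["fx"]+c["cx"], q[1]/q[2]*c["fy"]+c["cy"]
E
python3 - <<'E'
from h import *
for n in("top","side"):
    p,d,c=snap(n); cv2.imwrite(f"pics/{n}0.png",p); np.save(f"{n}0.npy",d)
    print(n,c["fx"],np.array(c["pose"]).round(3).tolist())
    cv2.imwrite(f"pics/{n}0b.png",cv2.resize(p,(800,600),interpolation=cv2.INTER_CUBIC))
print(r.sense())
E
```

```text
top 386.1883473459809 [[0.02, -0.999, 0.043, 469.396], [-1.0, -0.019, 0.02, -59.803], [-0.019, -0.043, -0.999, 1030.284], [0.0, 0.0, 0.0, 1.0]]
side 383.6424503735702 [[0.983, -0.104, 0.15, 377.2], [-0.181, -0.472, 0.862, -833.968], [-0.019, -0.875, -0.483, 528.532], [0.0, 0.0, 0.0, 1.0]]
{'time': 0.1, 'joint_pos': array([-6.94659555e+01,  7.51002827e+00,  8.53242718e+01,  5.74434986e-04,
        8.72594125e+01, -4.89431067e+00]), 'qd': array([ 0.07407932, -0.22183497, -0.17655641,  0.01411899,  0.05891434,
       -0.00528823]), 'joint_efforts': array([ 4.03551476e-04, -5.70952785e+01, -5.01940084e+01, -2.00681425e-04,
        8.13406426e-03, -1.32162736e-04]), 'tool_pos': array([ 257.46923637, -541.40979787,  230.34534799]), 'tcp_rot': array([-1.79906678e+02, -8.56700934e-03,  2.54283202e+01]), 'ft_force': array([-0.81381751, -1.04992177, -0.67456965]), 'wrist_torque': array([ 0.03020841, -0.0047627 , -0.02007587]), 'grip_force': 0.0, 'finger_gap': 85.22220140911496}
```

View pics/top0b.png

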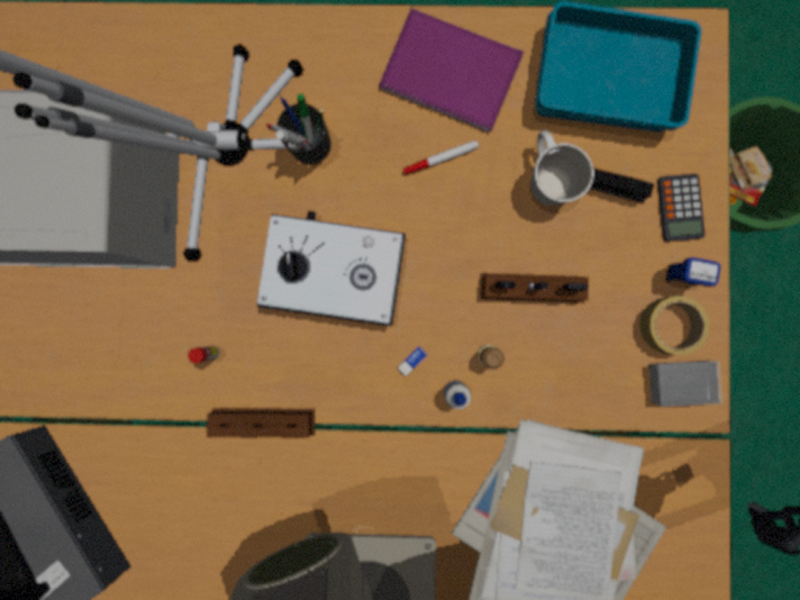

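View pics/side0b.png

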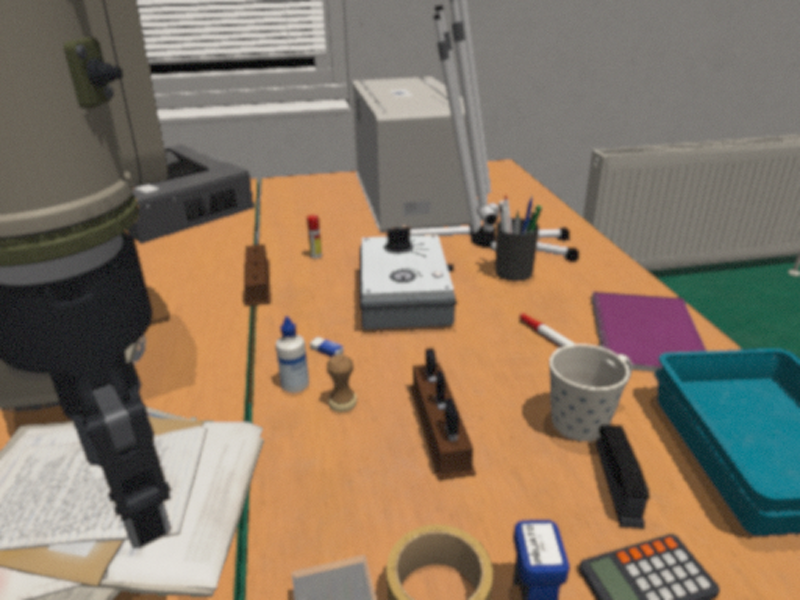

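The top view shows the control box around (330,268) and the block with three keys at (535,288). The empty look-alike block is at (260,423). Next I'll enlarge the details.

Run:
```python
from h import *
t=cv2.imread("pics/top0.png"); s=cv2.imread("pics/side0.png")
def crop(i,x0,y0,w,h): return cv2.resize(i[y0:y0+h,x0:x0+w],(400,300),interpolation=cv2.INTER_CUBIC)
a=crop(t,160,130,106,80); b=crop(t,300,165,84,40+23); c=crop(s,220,140,84,63); d=crop(s,250,210,84,100)
cv2.imwrite("pics/c1.png",np.vstack([np.hstack([a,b]),np.hstack([c,d])]))
c=r.camera_params("top")
# box top: bright pixels, block: brown dark
hsv=cv2.cvtColor(t,cv2.COLOR_BGR2HSV)
m=((hsv[...,2]>150)&(hsv[...,1]<60)).astype(np.uint8); m[:130]=0;m[215:]=0;m[:,:155]=0;m[:,270:]=0
m=cv2.morphologyEx(m,cv2.MORPH_CLOSE,np.ones((5,5)))
k=max(cv2.findContours(m,0,2)[0],key=cv2.contourArea); R=cv2.minAreaRect(k)
print("box",R,[ray(c,*q,72).round(1).tolist() for q in cv2.boxPoints(R)],ray(c,*R[0],72))
m=((hsv[...,2]<110)).astype(np.uint8); m[:170]=0;m[196:]=0;m[:,:303]=0;m[:,380:]=0
k=max(cv2.findContours(m,0,2)[0],key=cv2.contourArea); R=cv2.minAreaRect(k)
print("blk",R,[ray(c,*q,40).round(1).tolist() for q in cv2.boxPoints(R)],ray(c,*R[0],40))
```

```text
box ((210.26376342773438, 171.59463500976562), (85.32795715332031, 56.641056060791016), 8.426969528198242) [[493.3, 186.8, 72.0], [634.2, 170.1, 72.0], [606.3, -42.2, 72.0], [466.3, -24.4, 72.0]] [549.75203704  72.32650443  72.        ]
blk ((340.9461975097656, 184.6148681640625), (69.96115112304688, 18.156583786010742), 1.9091525077819824) [[503.2, -169.4, 40.0], [549.7, -170.3, 40.0], [547.0, -348.6, 40.0], [500.6, -347.3, 40.0]] [ 525.10404689 -259.04544864   40.        ]
```

View pics/c1.png

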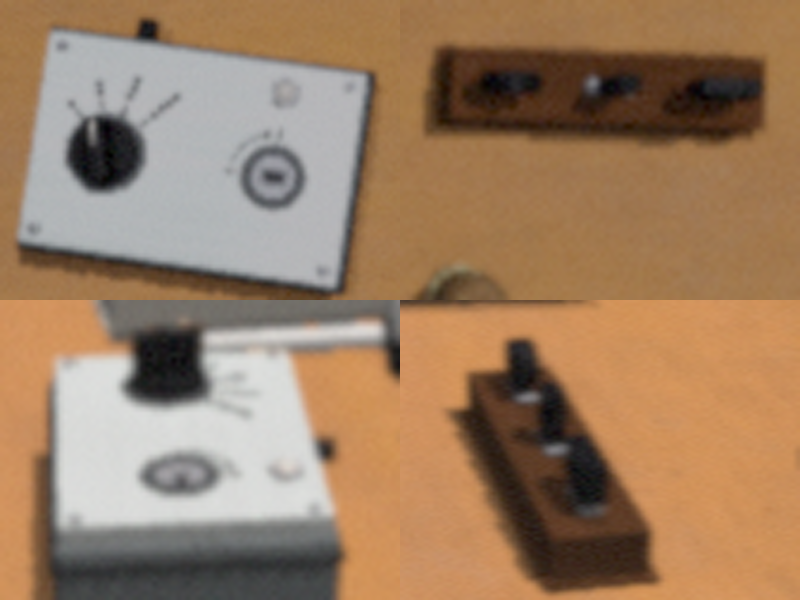

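Run:
```python
from h import *
t=cv2.imread("pics/top0.png"); s=cv2.imread("pics/side0.png")
ct=r.camera_params("top"); cs=r.camera_params("side")
def crop(i,x0,y0,w,h): 
    o=cv2.resize(i[y0:y0+h,x0:x0+w],(400,300),interpolation=cv2.INTER_CUBIC)
    return cv2.convertScaleAbs(o,alpha=1.6,beta=10)
a=crop(t,172,150,32,24); b=crop(s,262,214,44,33)
c=crop(t,306,172,76,57); d=crop(s,262,244,44,33)
cv2.imwrite("pics/c2.png",np.vstack([np.hstack([a,b]),np.hstack([c,d])]))
ds=np.load("side0.npy"); dt=np.load("top0.npy")
# side depth points of key heads: in block area, z>52
for nm,D,C,(x0,x1,y0,y1) in(("side",ds,cs,(255,310,210,310)),("top",dt,ct,(300,385,165,205))):
    pts=[];
    for v in range(y0,y1):
        for u in range(x0,x1):
            if D[v,u]>0:
                X=pt(C,u,v,D[v,u])
                if X[2]>47 and 470<X[0]<580 and -360<X[1]<-160: pts.append([*X,u,v])
    pts=np.array(pts); print(nm,len(pts))
    for y in(-203,-259,-315):
        q=pts[abs(pts[:,1]-y)<27]
        if len(q):
            print(y,len(q),"mean",q[:,:3].mean(0).round(1),"min",q[:,:3].min(0).round(1),"max",q[:,:3].max(0).round(1))
            if nm=="side":
                for z in range(48,92,5):
                    w=q[(q[:,2]>=z)&(q[:,2]<z+5)]
                    if len(w): print("  z",z,len(w),"y",w[:,1].min().round(1),w[:,1].max().round(1),"x",w[:,0].mean().round(1))
# bezel/selector centres from dark masks
g=cv2.cvtColor(t,cv2.COLOR_BGR2GRAY)
for nm,(x0,x1,y0,y1),th,z in(("sel",(174,204,156,186),90,78),("bez",(220,245,164,190),140,75)):
    m=np.zeros_like(g); m[y0:y1,x0:x1]=(g[y0:y1,x0:x1]<th)
    k=max(cv2.findContours(m,0,2)[0],key=cv2.contourArea); (u,v),rad=cv2.minEnclosingCircle(k); M=cv2.moments(m,True)
    print(nm,(u,v),rad,ray(ct,u,v,z).round(1),"moment",(M['m10']/M['m00'],M['m01']/M['m00']),ray(ct,M['m10']/M['m00'],M['m01']/M['m00'],z).round(1), cv2.fitEllipse(k))
q=[];
for v in range(156,186):
    for u in range(172,206):
        X=pt(ct,u,v,dt[v,u])
        if X[2]>100: q.append(X)
q=np.array(q); print("selbar",len(q),q.mean(0).round(1),cv2.minAreaRect(q[:,:2].astype(np.float32)),q[:,2].max())
```

```text
side 400
-203 108 mean [ 529.3 -217.7   69.7] min [ 525.2 -227.3   47.9] max [ 535.4 -199.8   82.1]
  z 48 6 y -219.1 -215.8 x 530.1
  z 53 10 y -223.8 -199.8 x 527.8
  z 58 9 y -226.9 -200.0 x 527.7
  z 63 18 y -227.3 -200.2 x 529.2
  z 68 16 y -226.6 -201.0 x 529.4
  z 73 22 y -225.7 -200.2 x 529.1
  z 78 26 y -222.4 -205.4 x 530.3
-259 116 mean [ 528.6 -271.2   69.9] min [ 524.4 -275.9   47.4] max [ 534.1 -260.8   86.9]
  z 48 11 y -275.0 -263.1 x 529.0
  z 53 11 y -274.2 -266.3 x 528.5
  z 58 12 y -275.9 -266.8 x 527.9
  z 63 14 y -274.7 -265.2 x 528.3
  z 68 15 y -274.8 -264.6 x 528.1
  z 73 9 y -275.6 -266.2 x 528.1
  z 78 16 y -275.7 -264.6 x 528.2
  z 83 25 y -274.0 -260.8 x 529.4
-315 176 mean [ 527.3 -329.    70.8] min [ 523.  -339.8   48.1] max [ 534.  -306.    82.2]
  z 48 5 y -337.4 -320.4 x 527.2
  z 53 22 y -339.7 -314.8 x 526.7
  z 58 18 y -338.6 -313.0 x 526.5
  z 63 23 y -338.8 -314.4 x 526.7
  z 68 19 y -338.7 -312.1 x 526.3
  z 73 19 y -339.0 -313.7 x 526.4
  z 78 70 y -339.8 -306.0 x 528.4
top 162
-203 60 mean [ 529.  -207.7   74.8] min [ 524.1 -223.3   54.8] max [ 533.9 -193.6   83. ]
-259 36 mean [ 528.  -263.5   79.1] min [ 523.7 -272.7   48.3] max [ 532.4 -257.    87.4]
-315 66 mean [ 527.3 -318.3   77.3] min [ 522.9 -337.3   56.5] max [ 533.4 -304.8   83. ]
sel (187.25, 170.375) 9.884589195251465 [551.2 128.8  78. ] moment (187.46075085324233, 170.580204778157) [550.7 128.3  78. ] ((187.55506896972656, 170.71780395507812), (17.881237030029297, 19.25035858154297), 53.84397888183594)
bez (231.89999389648438, 176.89999389648438) 8.486559867858887 [537.3  17.8  75. ] moment (231.91620111731842, 176.85474860335196) [537.4  17.7  75. ] ((231.8199005126953, 176.8199005126953), (16.260255813598633, 16.434736251831055), 135.0)
selbar 104 [550. 126. 118.] ((505.68621826171875, 45.15764617919922), (219.01239013671875, 36.996002197265625), 61.33909606933594) 1030.2835122416884
```

View pics/c2.png

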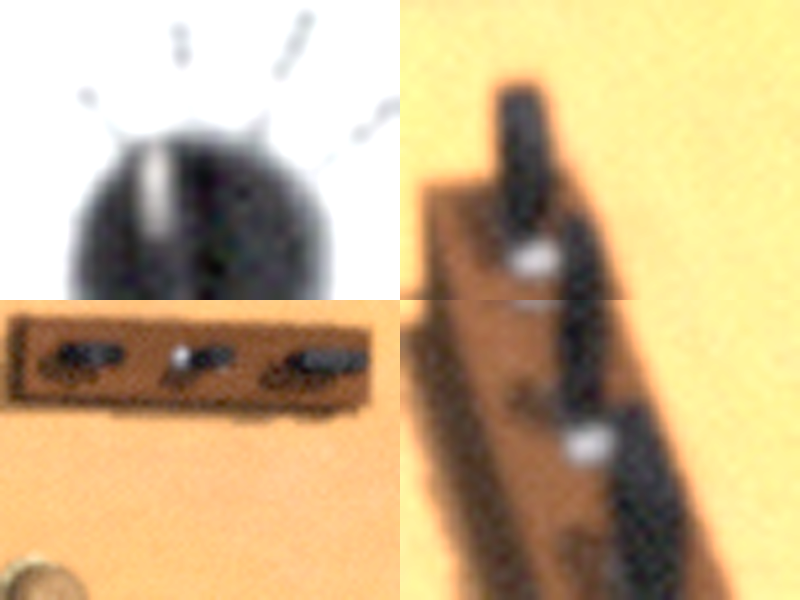

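The round key is the left (+y) one: its head narrows at the top, the right one is flat-topped and the middle one is slim. The pointer line in the crop runs from (157,230) to (150,150), so the selector is on two dots. I'll move toward the selector now and refine the key position from the saved pictures.

>>> jog_arm(rows=[[[364, -315, 0], [0, 0, -1.41]], [[364, -315, 0], [0, 0, -1.41]], [[364, -315, 0], [0, 0, -1.41]], [[364, -315, 0], [0, 0, -1.41]], [[364, -315, 0], [0, 0, -1.41]], [[364, -315, 0], [0, 0, -1.41]], [[364, -315, 0], [0, 0, -1.41]], [[364, -315, 0], [0, 0, -1.41]], [[364, -315, 0], [0, 0, -1.41]], [[364, -315, 0], [0, 0, -1.41]]], grip=50)

```text
time: 1.1
tool_pos: [451.6, -98.0, 231.1]
tcp_rot: [180.0, -0.0, 106.6]
ft_force: [0.7, -1.1, 0.1]
finger_gap: 50.3
grip_force: 0.0
```

```bash
cat >> h.py <<'E'
from scipy.spatial.transform import Rotation as Ro
def go(x,y,z,yaw):
    s=r.sense(); R=Ro.from_euler("xyz",s["tcp_rot"],degrees=True); T=Ro.from_euler("xyz",[180,0,yaw],degrees=True)
    print("t",round(s["time"],2),"pos",s["tool_pos"].round(1),s["tcp_rot"].round(2),"F",s["ft_force"].round(1),"gap",round(s["finger_gap"],1),round(s["grip_force"],1))
    print("shift",R.inv().apply(np.array([x,y,z])-s["tool_pos"]).round(1),"turn",(R.inv()*T).as_rotvec().round(3))
E
python3 - <<'E'
from h import *
go(551,128.5,150,187)
t=cv2.imread("pics/top0.png"); s=cv2.imread("pics/side0.png")
ct=r.camera_params("top"); cs=r.camera_params("side")
g=t.max(2); m=np.zeros_like(g); m[170:196,306:384]=(g[170:196,306:384]<58)
for k in cv2.findContours(m,0,2)[0]:
    if cv2.contourArea(k)>8: print(cv2.boundingRect(k),cv2.minAreaRect(k),ray(ct,*cv2.minAreaRect(k)[0],74).round(1))
# bezel in the side view
P=proj(cs,(537.4,17.7,75)); print("bez in side",P, "sel disc",proj(cs,(551,128.5,81)))
g=cv2.cvtColor(s,cv2.COLOR_BGR2GRAY); u,v=map(int,P); m=np.zeros_like(g); m[v-9:v+9,u-14:u+14]=g[v-9:v+9,u-14:u+14]<130
k=max(cv2.findContours(m,0,2)[0],key=cv2.contourArea); e=cv2.fitEllipse(k); print(e,ray(cs,*e[0],75).round(1))
# top: key head tops seen in the side view
g=s.max(2); m=np.zeros_like(g); m[215:310,255:312]=(g[215:310,255:312]<58)
for k in cv2.findContours(m,0,2)[0]:
    if cv2.contourArea(k)>8: print("side",cv2.boundingRect(k),cv2.minAreaRect(k),proj(cs,(529,-209,66)))
E
```

```text
t 1.1 pos [451.6 -98.  231.1] [ 1.7998e+02 -4.0000e-02  1.0665e+02] F [ 0.7 -1.1  0.1] gap 50.3 0.0
shift [188.4 160.1  81.3] turn [ 1.000e-03 -0.000e+00 -1.402e+00]
(344, 191, 14, 2) ((350.5, 191.5), (1.0, 13.0), 90.0) [ 506.6 -275.8   74. ]
(355, 181, 21, 9) ((365.0, 185.0), (8.0, 20.0), 90.0) [ 523.3 -311.3   74. ]
(337, 180, 14, 9) ((343.1999816894531, 183.40000915527344), (5.366563320159912, 14.310836791992188), 63.43495178222656) [ 526.3 -257.7   74. ]
(313, 180, 17, 8) ((321.0, 183.5), (7.0, 16.0), 90.0) [ 525.  -203.1   74. ]
(308, 177, 5, 14) ((310.0, 183.5), (13.0, 4.0), 90.0) [ 524.5 -175.9   74. ]
bez in side (np.float64(256.95253388944377), np.float64(175.04282527199507)) sel disc (np.float64(254.10784385534512), np.float64(154.69821126169336))
((257.35089111328125, 176.1222686767578), (6.2797770500183105, 13.95220947265625), 88.77275085449219) [537.3  11.7  75. ]
side (264, 245, 37, 57) ((275.24993896484375, 275.9778747558594), (60.584720611572266, 22.588510513305664), 52.92692565917969) (np.float64(274.1935493088774), np.float64(229.5158494288896))
side (270, 225, 24, 56) ((280.9000244140625, 252.20001220703125), (55.972312927246094, 12.965339660644531), 71.56504821777344) (np.float64(274.1935493088774), np.float64(229.5158494288896))
```

>>> jog_arm(rows=[[[188, 160, 0], [0, 0, -1.4]], [[188, 160, 0], [0, 0, -1.4]], [[188, 160, 0], [0, 0, -1.4]], [[188, 160, 0], [0, 0, -1.4]], [[188, 160, 0], [0, 0, -1.4]], [[188, 160, 20], [0, 0, -1.4]], [[188, 160, 60], [0, 0, -1.4]], [[188, 160, 81], [0, 0, -1.4]], [[188, 160, 81], [0, 0, -1.4]], [[188, 160, 81], [0, 0, -1.4]]])

```text
time: 2.1
tool_pos: [550.9, 124.0, 148.2]
tcp_rot: [-180.0, -0.2, -173.2]
ft_force: [0.3, -0.2, -0.3]
finger_gap: 49.7
grip_force: 0.0
```

Run:
```python
from h import *
go(551,128.5,86,187)
for n,(x0,y0) in(("top",(140,125)),("side",(200,95))):
    p,d,c=snap(n); cv2.imwrite(f"pics/{n}1.png",p)
    for X in((551,128.5,111),(551,128.5,81)): print(n,proj(c,X))
    a=p[y0:y0+96,x0:x0+96]; o=cv2.resize(a,(400,400),interpolation=cv2.INTER_CUBIC)
    A=o if n=="top" else np.hstack([A,o])
cv2.imwrite("pics/c3.png",A)
```

```text
t 2.1 pos [550.9 124.  148.2] [-180.     -0.21 -173.23] F [ 0.3 -0.2 -0.3] gap 49.7 0.0
shift [-0.8  4.4 62.2] turn [-0.    -0.004 -0.004]
top (np.float64(184.69299182411504), np.float64(169.25203488259862))
top (np.float64(187.13753876881995), np.float64(170.36949129132523))
side (np.float64(253.92744382244473), np.float64(144.7796236013774))
side (np.float64(254.10784385534512), np.float64(154.69821126169336))
```

View pics/c3.png

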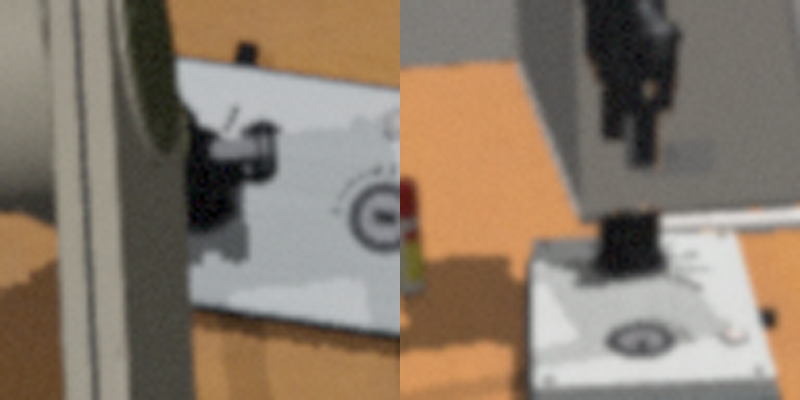

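The gripper hangs above the selector: fingers at about (640,130) and knob at (632,245) in the right half. I'll go down and close on the bar.

>>> jog_arm(rows=[[[-1, 4.5, 20], [0, 0, 0]], [[-1, 4.5, 40], [0, 0, 0]], [[-1, 4.5, 55], [0, 0, 0]], [[-1, 4.5, 62], [0, 0, 0]], [[-1, 4.5, 62], [0, 0, 0]]])

```text
time: 2.7
tool_pos: [551.9, 128.5, 87.0]
tcp_rot: [-180.0, -0.1, -173.6]
ft_force: [-0.4, -0.0, 0.1]
finger_gap: 50.4
grip_force: 0.0
```

>>> jog_arm(rows=[[[0, 0, 0], [0, 0, 0]], [[0, 0, 0], [0, 0, 0]], [[0, 0, 0], [0, 0, 0]], [[0, 0, 0], [0, 0, 0]], [[0, 0, 0], [0, 0, 0]]], grip=5, force=30)

```text
time: 3.2
tool_pos: [553.6, 128.7, 89.5]
tcp_rot: [-180.0, 0.1, -173.6]
ft_force: [-0.9, -0.8, 6.2]
finger_gap: 12.3
grip_force: 33.7
```

>>> jog_arm(rows=[[[0, 0, -1.5], [0, 0, 0.1]], [[0, 0, -1.5], [0, 0, 0.2]], [[0, 0, -1.5], [0, 0, 0.3]], [[0, 0, -1.5], [0, 0, 0.4]], [[0, 0, -1.5], [0, 0, 0.5]], [[0, 0, -1.5], [0, 0, 0.51]], [[0, 0, -1.5], [0, 0, 0.51]]])

```text
time: 3.9
tool_pos: [553.3, 127.8, 89.6]
tcp_rot: [-180.0, 0.1, 157.2]
ft_force: [4.2, -3.3, -2.8]
finger_gap: 12.6
grip_force: 33.4
```

Run:
```python
from h import *
go(551,128.5,89,158.5); print(r.sense()["wrist_torque"])
```

```text
t 3.9 pos [553.3 127.8  89.6] [-1.7996e+02  8.0000e-02  1.5715e+02] F [ 4.2 -3.3 -2.8] gap 12.6 33.4
shift [ 2.4 -0.2  0.6] turn [-0.001  0.001 -0.024]
[-0.58227701 -0.66100781  0.08062206]
```

Now I'll release, rise and check with a picture.

>>> jog_arm(rows=[[[0, 0, 0], [0, 0, 0]], [[0, 0, 0], [0, 0, 0]], [[0, 0, 0], [0, 0, 0]], [[0, 0, -20], [0, 0, 0]], [[0, 0, -60], [0, 0, 0]], [[0, 0, -110], [0, 0, 0]], [[0, 0, -130], [0, 0, 0]]], grip=50)

```text
time: 4.6
tool_pos: [554.8, 129.2, 225.7]
tcp_rot: [179.8, 0.3, 157.2]
ft_force: [1.5, 0.7, 1.2]
finger_gap: 50.1
grip_force: 0.0
```

Run:
```python
from h import *
go(528.5,-209,150,89.1)
```

```text
t 4.6 pos [554.8 129.2 225.7] [179.78   0.35 157.22] F [1.5 0.7 1.2] gap 50.1 0.0
shift [-106.2 -322.3   75.1] turn [0.007 0.003 1.189]
```

>>> jog_arm(rows=[[[-106, -322, 0], [0, 0, 1.19]], [[-106, -322, 0], [0, 0, 1.19]], [[-106, -322, 0], [0, 0, 1.19]], [[-106, -322, 0], [0, 0, 1.19]], [[-106, -322, 0], [0, 0, 1.19]], [[-106, -322, 0], [0, 0, 1.19]], [[-106, -322, 20], [0, 0, 1.19]], [[-106, -322, 60], [0, 0, 1.19]], [[-106, -322, 75], [0, 0, 1.19]], [[-106, -322, 75], [0, 0, 1.19]]])

```text
time: 5.6
tool_pos: [523.6, -207.7, 141.5]
tcp_rot: [-179.7, -0.2, 89.3]
ft_force: [-0.6, 0.9, 1.6]
finger_gap: 50.1
grip_force: 0.0
```

Run:
```python
from h import *
go(528.5,-209,66-19,89.1)
p,d,c=snap("top"); cv2.imwrite("pics/top2.png",p)
q,d2,c2=snap("side"); cv2.imwrite("pics/side2.png",q)
a=cv2.resize(p[140:200,170:250],(400,300),interpolation=cv2.INTER_CUBIC); b=cv2.resize(q[180:276,236:332],(300,300),interpolation=cv2.INTER_CUBIC)
cv2.imwrite("pics/c4.png",np.hstack([a,b]))
s=r.sense()["tool_pos"]; print("tip in side",proj(c2,s),"key bow",proj(c2,(528.5,-209,66)))
```

```text
t 5.6 pos [ 523.6 -207.7  141.5] [-179.67   -0.18   89.28] F [-0.6  0.9  1.6] gap 50.1 0.0
shift [-1.6  5.4 94.5] turn [-0.006 -0.003  0.003]
tip in side (np.float64(273.0635200094596), np.float64(196.05841541874193)) key bow (np.float64(273.9554525576047), np.float64(229.54557721389142))
```

View pics/c4.png

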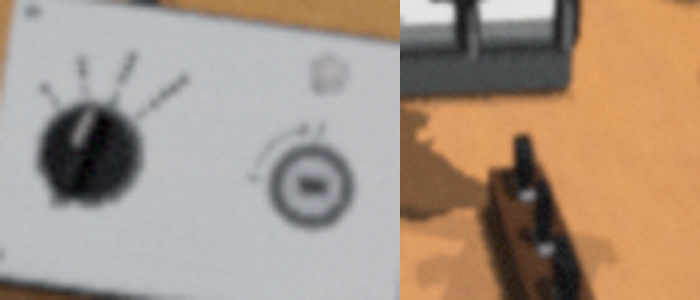

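The selector's white line now points at the three dots: (76,143) to (88,110) in the crop. The key block is undisturbed. I'll descend partway over the key.

>>> jog_arm(rows=[[[0, 0, 25], [0, 0, 0]], [[0, 0, 45], [0, 0, 0]], [[0, 0, 45], [0, 0, 0]], [[0, 0, 45], [0, 0, 0]], [[0, 0, 45], [0, 0, 0]]])

```text
time: 6.2
tool_pos: [527.3, -209.5, 102.3]
tcp_rot: [179.8, 0.1, 89.1]
ft_force: [-0.0, 0.4, 0.4]
finger_gap: 50.0
grip_force: 0.0
```

Run:
```python
from h import *
go(529,-209,49,89.1)
```

```text
t 6.2 pos [ 527.3 -209.5  102.3] [1.7982e+02 9.0000e-02 8.9110e+01] F [-0.   0.4  0.4] gap 50.0 0.0
shift [ 0.6  1.5 53.3] turn [0.003 0.002 0.   ]
```

>>> jog_arm(rows=[[[0, 1, 20], [0, 0, 0]], [[0, 1, 40], [0, 0, 0]], [[0, 1, 54], [0, 0, 0]], [[0, 1, 54], [0, 0, 0]], [[0, 1, 54], [0, 0, 0]]], grip=30)

```text
time: 6.7
tool_pos: [527.1, -209.4, 46.6]
tcp_rot: [180.0, 0.0, 89.0]
ft_force: [-0.8, 0.3, 1.1]
finger_gap: 30.0
grip_force: 0.0
```

>>> jog_arm(rows=[[[0, 0, 0], [0, 0, 0]], [[0, 0, 0], [0, 0, 0]], [[0, 0, 0], [0, 0, 0]], [[0, 0, 0], [0, 0, 0]], [[0, 0, 0], [0, 0, 0]]], grip=3, force=25)

```text
time: 7.2
tool_pos: [528.6, -209.8, 47.5]
tcp_rot: [179.8, 0.1, 89.0]
ft_force: [4.9, -0.5, 0.9]
finger_gap: 9.7
grip_force: 25.0
```

>>> jog_arm(rows=[[[0, 1.5, 0], [0, 0, 0]], [[0, 1.5, 0], [0, 0, 0]], [[0, 1.5, 0], [0, 0, 0]]])

```text
time: 7.5
tool_pos: [528.9, -209.7, 47.0]
tcp_rot: [179.9, 0.0, 89.0]
ft_force: [0.8, -0.1, 6.1]
finger_gap: 9.7
grip_force: 25.5
```

>>> jog_arm(rows=[[[0, 0, 0], [0, 0, 0]], [[0, 0, 0], [0, 0, 0]], [[0, 0, 0], [0, 0, 0]]], force=80)

```text
time: 7.8
tool_pos: [528.9, -209.7, 47.1]
tcp_rot: [179.9, 0.0, 89.0]
ft_force: [0.2, 0.1, 6.1]
finger_gap: 9.0
grip_force: 77.9
```

>>> jog_arm(rows=[[[0, 0, -5], [0, 0, 0]], [[0, 0, -12], [0, 0, 0]], [[0, 0, -20], [0, 0, 0]], [[0, 0, -30], [0, 0, 0]], [[0, 0, -45], [0, 0, 0]], [[0, 0, -80], [0, 0, 0]], [[0, 0, -120], [0, 0, 0]], [[0, 0, -120], [0, 0, 0]]])

```text
time: 8.6
tool_pos: [531.3, -211.0, 173.5]
tcp_rot: [179.5, 0.3, 89.0]
ft_force: [-0.0, -0.5, 0.1]
finger_gap: 8.6
grip_force: 79.0
```

Run:
```python
from h import *
go(537.4,17.7,150,82.8)
```

```text
t 8.6 pos [ 531.3 -211.   173.5] [179.49   0.27  89.02] F [-0.  -0.5  0.1] gap 8.6 79.0
shift [228.9   2.   22.5] turn [0.009 0.004 0.109]
```

>>> jog_arm(rows=[[[229, 2, 0], [0, 0, 0.109]], [[229, 2, 0], [0, 0, 0.109]], [[229, 2, 0], [0, 0, 0.109]], [[229, 2, 0], [0, 0, 0.109]], [[229, 2, 10], [0, 0, 0.109]], [[229, 2, 35], [0, 0, 0.109]], [[229, 2, 50], [0, 0, 0.109]], [[229, 2, 50], [0, 0, 0.109]], [[229, 2, 50], [0, 0, 0.109]], [[229, 2, 50], [0, 0, 0.109]]])

```text
time: 9.6
tool_pos: [534.9, 18.8, 117.0]
tcp_rot: [179.9, 0.0, 82.7]
ft_force: [-0.6, -0.1, 0.9]
finger_gap: 8.9
grip_force: 78.9
```

Run:
```python
from h import *
go(537.4,17.7,109,82.8)
t,_,c=snap("top"); p,d,cs=snap("side"); cv2.imwrite("pics/side3.png",p); cv2.imwrite("pics/top3.png",t)
a=cv2.resize(p[140:200,225:285],(500,500),interpolation=cv2.INTER_CUBIC)
b=cv2.resize(t[150:186,214:250],(300,300),interpolation=cv2.INTER_CUBIC); b=np.vstack([b,b[:200]*0])
cv2.imwrite("pics/c5.png",np.hstack([a,b]))
s=r.sense()["tool_pos"]; print("tip should be",proj(cs,s-[0,0,33.6]),"shoulder",proj(cs,s-[0,0,7]),"keyway",proj(cs,(537.4,17.7,72.5)))
```

```text
t 9.6 pos [534.9  18.8 117. ] [179.92   0.    82.71] F [-0.6 -0.1  0.9] gap 8.9 78.9
shift [-0.8  2.6  8. ] turn [ 0.001  0.    -0.002]
tip should be (np.float64(255.87802819551163), np.float64(171.95762138511753)) shoulder (np.float64(255.72571134526015), np.float64(162.5124162623544)) keyway (np.float64(256.96526857732914), np.float64(175.91094878264906))
```

View pics/c5.png

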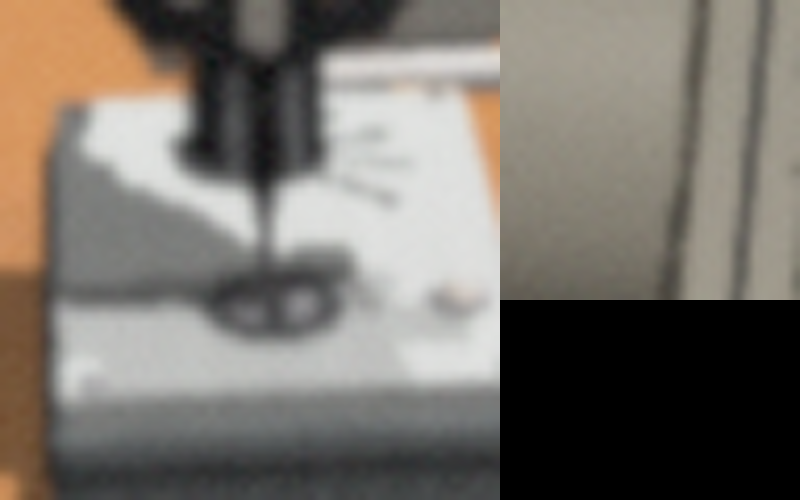

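The picture shows the blade hanging at column 265, tip near row 265, and the bezel centre at (275,305). That agrees with the computed +2.5 mm in x. I'll lower gently and watch the force.

>>> jog_arm(rows=[[[0, 0, 0], [0, 0, 0]], [[0, 0, 0], [0, 0, 0]], [[0, 0, 0], [0, 0, 0]], [[0, 0, 0], [0, 0, 0]]])

```text
time: 10.1
tool_pos: [534.2, 19.6, 115.9]
tcp_rot: [180.0, -0.0, 82.8]
ft_force: [-1.0, -0.3, 0.1]
finger_gap: 9.1
grip_force: 78.9
```

Run:
```python
from h import *
go(537.4,17.2,108,82.8)
```

```text
t 10.1 pos [534.2  19.6 115.9] [180.    -0.    82.78] F [-1.  -0.3  0.1] gap 9.1 78.9
shift [-2.   3.5  7.9] turn [ 0. -0. -0.]
```

>>> jog_arm(rows=[[[-2, 3.5, 2], [0, 0, 0]], [[-2, 3.5, 4], [0, 0, 0]], [[-2, 3.5, 8], [0, 0, 0]], [[-2, 3.5, 11], [0, 0, 0]], [[-2, 3.5, 13], [0, 0, 0]], [[-2, 3.5, 13], [0, 0, 0]]])

```text
time: 10.7
tool_pos: [536.9, 17.3, 102.2]
tcp_rot: [-179.9, 0.0, 82.8]
ft_force: [0.4, 0.7, -0.7]
finger_gap: 9.1
grip_force: 78.9
```

Run:
```python
from h import *
go(537.4,17.2,100,82.8); print(r.sense()["wrist_torque"])
```

```text
t 10.7 pos [536.9  17.3 102.2] [-179.94    0.     82.78] F [ 0.4  0.7 -0.7] gap 9.1 78.9
shift [-0.   0.5  2.2] turn [-0.001  0.    -0.   ]
[-0.01667283 -0.04809856 -0.01128891]
```

>>> jog_arm(rows=[[[0, 0, 2], [0, 0, 0]], [[0, 0, 4], [0, 0, 0]], [[0, 0, 6], [0, 0, 0]], [[0, 0, 6], [0, 0, 0]]])

```text
time: 11.1
tool_pos: [537.3, 17.0, 96.7]
tcp_rot: [-180.0, 0.0, 82.8]
ft_force: [-0.6, -2.3, 0.7]
finger_gap: 8.9
grip_force: 79.3
```

>>> jog_arm(rows=[[[-0.5, 0, 3], [0, 0, 0]], [[-0.5, 0, 6], [0, 0, 0]], [[-0.5, 0, 8], [0, 0, 0]], [[-0.5, 0, 8], [0, 0, 0]]])

```text
time: 11.5
tool_pos: [537.3, 16.7, 88.7]
tcp_rot: [180.0, 0.0, 82.8]
ft_force: [-1.5, -1.1, 1.7]
finger_gap: 9.1
grip_force: 79.2
```

>>> jog_arm(rows=[[[-0.3, 0, 3], [0, 0, 0]], [[-0.3, 0, 6], [0, 0, 0]], [[-0.3, 0, 9], [0, 0, 0]], [[-0.3, 0, 9], [0, 0, 0]]])

```text
time: 11.9
tool_pos: [537.3, 16.8, 79.5]
tcp_rot: [180.0, -0.0, 82.8]
ft_force: [-1.4, 1.4, 3.3]
finger_gap: 8.5
grip_force: 79.3
```

>>> jog_arm(rows=[[[0, 0, 1], [0, 0, 0]], [[0, 0, 2], [0, 0, 0]], [[0, 0, 2], [0, 0, 0]]])

```text
time: 12.2
tool_pos: [537.5, 16.7, 79.3]
tcp_rot: [180.0, -0.0, 82.8]
ft_force: [-7.4, 2.8, 16.3]
finger_gap: 8.8
grip_force: 81.9
```

>>> jog_arm(rows=[[[0, 0, 1], [0, 0, 0]], [[0, 0, 2], [0, 0, 0]], [[0, 0, 2], [0, 0, 0]]])

```text
time: 12.5
tool_pos: [537.7, 16.8, 79.0]
tcp_rot: [180.0, -0.0, 82.8]
ft_force: [-15.3, 2.5, 31.6]
finger_gap: 8.7
grip_force: 84.1
```

Run:
```python
from h import *
go(537.4,16.7,79.6,82.8)
p,d,c=snap("side"); cv2.imwrite("pics/side4.png",p)
t,_,ct=snap("top"); cv2.imwrite("pics/top4.png",t)
a=cv2.resize(p[140:200,225:285],(500,500),interpolation=cv2.INTER_CUBIC)
b=cv2.resize(t[150:186,170:206],(300,300),interpolation=cv2.INTER_CUBIC); b=np.vstack([b,b[:200]*0])
cv2.imwrite("pics/c6.png",np.hstack([a,b]))
```

```text
t 12.5 pos [537.7  16.8  79. ] [ 1.7996e+02 -2.0000e-02  8.2800e+01] F [-15.3   2.5  31.6] gap 8.7 84.1
shift [-0.1 -0.3 -0.6] turn [ 0.001 -0.    -0.   ]
```

View pics/c6.png

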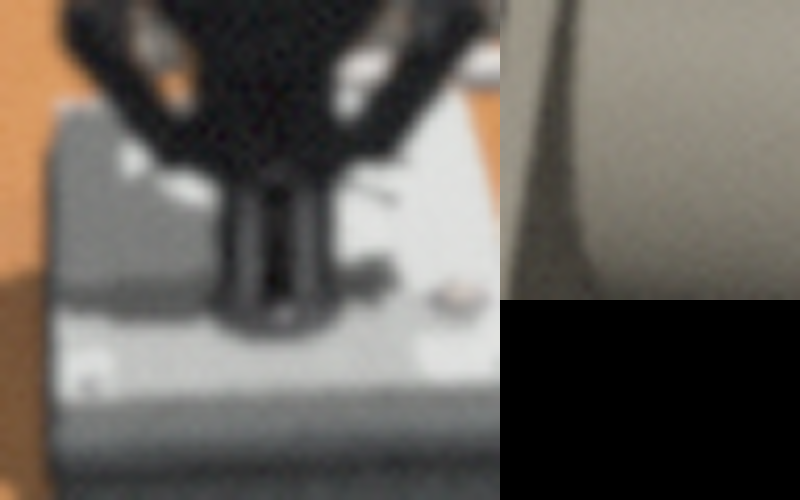

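The key is seated: hard stop at z = 79 with 32 N. I'll ease off, then turn.

>>> jog_arm(rows=[[[0, 0, -1.5], [0, 0, 0]], [[0, 0, -3], [0, 0, 0]], [[0, 0, -3], [0, 0, 0]]])

```text
time: 12.9
tool_pos: [537.5, 16.7, 79.4]
tcp_rot: [180.0, -0.0, 82.8]
ft_force: [-4.1, 1.9, 10.2]
finger_gap: 9.3
grip_force: 80.6
```

>>> jog_arm(rows=[[[0, 0, 0], [0, 0, 0.08]], [[0, 0, 0], [0, 0, 0.16]], [[0, 0, 0], [0, 0, 0.24]], [[0, 0, 0], [0, 0, 0.32]], [[0, 0, 0], [0, 0, 0.4]], [[0, 0, 0], [0, 0, 0.4]]])

```text
time: 13.5
tool_pos: [537.3, 16.7, 79.4]
tcp_rot: [-180.0, -0.0, 59.7]
ft_force: [-5.7, 2.3, 10.8]
finger_gap: 9.1
grip_force: 80.7
```

>>> jog_arm(rows=[[[0, 0, 0], [0, 0, 0.1]], [[0, 0, 0], [0, 0, 0.2]], [[0, 0, 0], [0, 0, 0.3]], [[0, 0, 0], [0, 0, 0.4]], [[0, 0, 0], [0, 0, 0.5]], [[0, 0, 0], [0, 0, 0.6]], [[0, 0, 0], [0, 0, 0.7]], [[0, 0, 0], [0, 0, 0.8]], [[0, 0, 0], [0, 0, 0.8]]])

```text
time: 14.4
tool_pos: [537.2, 17.2, 79.4]
tcp_rot: [-179.9, -0.0, 13.8]
ft_force: [-6.3, 3.6, 11.8]
finger_gap: 9.1
grip_force: 80.8
```

Run:
```python
from h import *
go(537.4,16.7,79.4,-16); print(r.sense()["wrist_torque"])
```

```text
t 14.4 pos [537.2  17.2  79.4] [-179.93   -0.     13.84] F [-6.3  3.6 11.8] gap 9.1 80.8
shift [ 0.1  0.6 -0. ] turn [-0.001  0.     0.521]
[0.81097332 1.09737141 0.08412749]
```

>>> jog_arm(rows=[[[0, 0, 0], [0, 0, 0.1]], [[0, 0, 0], [0, 0, 0.2]], [[0, 0, 0], [0, 0, 0.3]], [[0, 0, 0], [0, 0, 0.4]], [[0, 0, 0], [0, 0, 0.46]], [[0, 0, 0], [0, 0, 0.46]]])

```text
time: 15.0
tool_pos: [537.2, 17.3, 79.4]
tcp_rot: [-179.9, 0.0, -12.4]
ft_force: [-5.7, 5.8, 10.5]
finger_gap: 8.8
grip_force: 80.8
```

Run:
```python
from h import *
go(537.4,16.7,79.4,-20); print(r.sense()["wrist_torque"])
```

```text
t 15.0 pos [537.2  17.3  79.4] [-1.7993e+02  3.0000e-02 -1.2440e+01] F [-5.7  5.8 10.5] gap 8.8 80.8
shift [ 0.3  0.6 -0. ] turn [-0.001  0.001  0.132]
[0.92220283 0.98784487 0.05154284]
```

>>> jog_arm(rows=[[[0, 0, 0], [0, 0, 0.05]], [[0, 0, 0], [0, 0, 0.09]], [[0, 0, 0], [0, 0, 0.09]], [[0, 0, 0], [0, 0, 0.09]]])

```text
time: 15.4
tool_pos: [537.3, 17.3, 79.4]
tcp_rot: [-179.9, 0.0, -17.5]
ft_force: [-5.3, 5.6, 11.2]
finger_gap: 9.2
grip_force: 80.7
```

Run:
```python
from h import *
go(537.4,16.7,79.4,-20); print(r.sense()["wrist_torque"])
```

```text
t 15.4 pos [537.3  17.3  79.4] [-1.7993e+02  2.0000e-02 -1.7460e+01] F [-5.3  5.6 11.2] gap 9.2 80.7
shift [0.3 0.6 0. ] turn [-0.001  0.     0.044]
[0.95442358 0.95384482 0.17643536]
```

>>> jog_arm(rows=[[[0, 0, 0], [0, 0, 0.04]], [[0, 0, 0], [0, 0, 0.06]], [[0, 0, 0], [0, 0, 0.06]], [[0, 0, 0], [0, 0, 0.06]]])

```text
time: 15.8
tool_pos: [537.3, 17.4, 79.4]
tcp_rot: [-179.9, 0.0, -20.9]
ft_force: [-4.9, 5.7, 10.6]
finger_gap: 9.0
grip_force: 80.8
```

Run:
```python
from h import *
go(537.4,16.7,79.4,-20); print(r.sense()["wrist_torque"])
```

```text
t 15.8 pos [537.3  17.4  79.4] [-1.7993e+02  2.0000e-02 -2.0880e+01] F [-4.9  5.7 10.6] gap 9.0 80.8
shift [ 0.3  0.6 -0. ] turn [-0.001  0.    -0.015]
[0.95632638 0.97989912 0.4257173 ]
```

>>> jog_arm(rows=[[[0, 0, 0], [0, 0, 0.04]], [[0, 0, 0], [0, 0, 0.04]], [[0, 0, 0], [0, 0, 0.04]], [[0, 0, 0], [0, 0, 0.04]], [[0, 0, 0], [0, 0, 0.04]], [[0, 0, 0], [0, 0, 0.04]]])

```text
time: 16.4
tool_pos: [537.3, 17.3, 79.4]
tcp_rot: [-179.9, 0.0, -23.2]
ft_force: [-5.1, 4.2, 10.3]
finger_gap: 8.9
grip_force: 80.8
```

Run:
```python
from h import *
go(537.4,16.7,79.4,-20); print(r.sense()["wrist_torque"])
p,d,c=snap("side"); cv2.imwrite("pics/side5.png",p)
a=cv2.resize(p[130:190,225:305],(800,600),interpolation=cv2.INTER_CUBIC); cv2.imwrite("pics/c7.png",a)
```

```text
t 16.4 pos [537.3  17.3  79.4] [-1.7994e+02  2.0000e-02 -2.3160e+01] F [-5.1  4.2 10.3] gap 8.9 80.8
shift [ 0.3  0.6 -0. ] turn [-0.001  0.    -0.055]
[0.92938832 0.93708172 0.54207606]
```

View pics/c7.png

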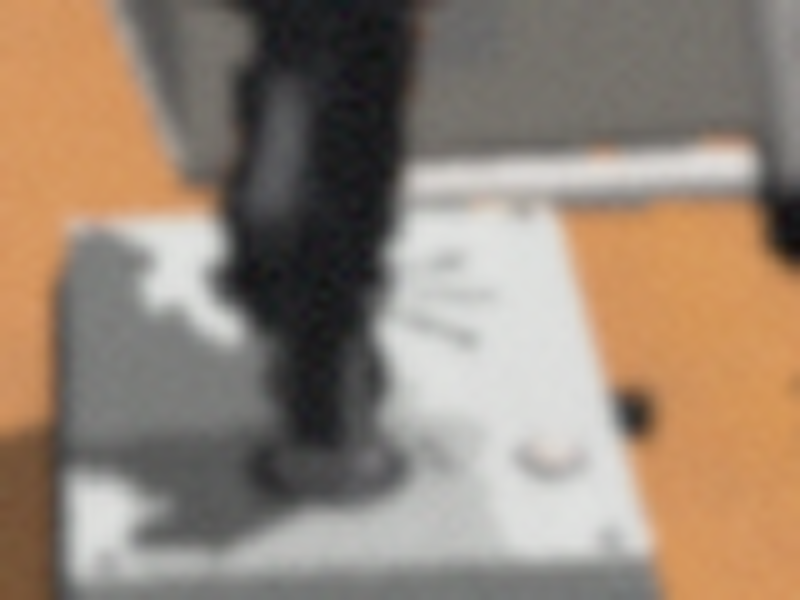

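The key is held turned in the switch at about (330,450). A steady 0.54 N m, far above the spring's 0.1 N m, shows it is at the stop. Handing in.

```bash
python3 -c "
from bench import r
print(r.hand_in())"
```

```text
the job is handed in; nothing more can be done
None
```

I set the selector to three dots and let go, then pushed the round-headed key fully home and turned it clockwise to the stop. I handed the job in at about 16 s, still gripping the key there.

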